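# Stack the sleeve set on the indexing table, then hold the index plunger out

### The job

Build the stack in the round pocket in the middle of the locked indexing table: the sleeve first, collar up, then the spacer ring over its collar, then the top disc with its spigot down in the ring, each fully home, square and let go before the next. Then take the black knob of the spring index plunger, pull it straight up fully back so that its pin is clear of the hole in the table, and finish still holding it there so that I can turn the table right round and check the stack. Do not turn the table yourself, and leave the ball bearing, the hexagon nut and the spanner where they are.

Things in the scene. Friction and masses are not known exactly. Their poses are not given: they have to be found in the camera images.
- index_table: Indexing table, fixed to the bench (place and yaw vary): round blue base 230 mm across with an ear; an aluminium dial 210 mm across turns on it, with dark index holes near its rim. Origin on the bench, under the dial's centre. z up; -x points to the ear, whose bracket (60 mm high) reaches over the dial's rim and carries the plunger, 92 mm from the centre.
- pocket (a point): Centre of the floor of the round pocket in the middle of the dial, 44 mm above the bench; z up. The pocket is a dark steel ring on the dial: bore 60 mm, outside 86 mm, rim 12 mm above the floor; the floor is level with the dial's top. Parts and pocket are round, so their yaw does not matter.
- knob (a point): Centre of the grip band of the plunger's black mushroom knob, on its vertical axis, 94 mm above the bench when seated; rises with the plunger. Band 33 mm diameter, 12 mm high; crown 24 mm, 12 mm above this point. Below it tapers to a 19 mm barrel on the bracket, whose top is 34 mm below this point. The built stack's side is 62 mm from this axis, its top 116 mm above the bench.
- plunger (a joint): Pull of the plunger straight up, in m: 0 with its pin seated 12 mm deep in its hole in the dial, 0.016 fully back against its stop (pin tip then 4 mm above the dial). A spring draws it home: 8 N seated, rising to 16 N fully back. It does not stay out by itself.
- dial (a joint): Angle of the dial about its vertical axis in rad, 0 at the start, counter-clockwise from above positive. Locked by the pin to within about 0.02 rad; lightly braked but free to turn once the pin is out.
- sleeve_mid (a point): Centre, half-way up, of the sleeve: a plain steel cylinder 48 mm high, 0.6 to 0.8 kg, standing on the bench; z up. Its lower 42 mm are 56 mm in diameter with a bevelled foot; above is a collar 30 mm in diameter, 6 mm high, bevelled, with a dark bore. Fully home its foot is on the pocket floor (2 mm clearance all round) and this point 24 mm above the pocket point.
- spacer_mid (a point): Centre, half-way up, of the spacer: a plain thick steel ring lying flat on the bench, outside 54 mm, hole 33 mm, 18 mm high, 0.2 kg; z is its axis, up. Fully home it lies flat on the sleeve's shoulder with the collar in its hole (1.5 mm clearance all round), this point 27 mm above the sleeve's.
- disc_mid (a point): Centre, half-way up, of the top disc, 17 mm high in all, 0.26 kg, z up: a plain steel plate 60 mm in diameter, 12 mm thick, with a bevelled spigot 30 mm in diameter, 5 mm high under it, on which it stands on the bench. Fully home the plate lies flat on the ring, spigot in its hole (1.5 mm clearance all round), this point 12.5 mm above the spacer's.
- bearing_mid (a point): Bystander: centre of a steel ball bearing ring with its balls showing, 68 mm in diameter, 24 mm high, lying flat on the bench.
- nut_mid (a point): Bystander: centre of a tall brass hexagon coupling nut, 32 mm across the flats, 50 mm high, standing on the bench.
- spanner_grip (a point): Bystander: grip of a steel spanner about 190 mm long lying flat on the bench.
Not all that is in view belongs to the job. Leave any blue look-alike of the part that bears spacer_mid alone.

How it is judged:
By the outcome, as a careful person would: the job done as asked, in the order asked, and still so for the second after the job is handed in, while the arm keeps its last pose, push and grip.
It also fails if it takes over 72 s, if anything falls off the work surface, if the arm or the gripper's body presses on something with over 40 N, if the wrist force passes 120 N, or if a joint passes its speed limit or range.

### The arm

A 7-joint arm with a two-finger parallel gripper is mounted at the origin on the work surface. World frame = base frame: x ahead of the robot, y to its left, z up, the work surface at z = 0. Lengths are in m, angles in rad, forces in N, time in s.
With the tool pointing down it reaches from about 0.425 to 0.925 m from the base axis. Payload 6.8 kg.
Tool frame: the origin (TCP) lies midway between the tips of the shut fingers; the grasp point (between the pads) lies 19 mm behind it; z points along the fingers, y is the line along which they close (so a half turn about z gives the same grasp; the last joint's range is limited). The gripper opens to 85 mm and grips with 20 to 120 N. Pads are 22 mm wide; open, the fingers measure 114 mm over their backs; the gripper's body (76 mm by 85 mm) begins 54 mm behind the grasp point. The pads swing forward as they close: fully open they stand 13 mm farther back than shut.
Start: joints at [1.152, 0.477, 0.022, 1.555, -0.011, 1.109, -0.083], TCP at [0.206, -0.643, 0.231] pointing down, gripper open.
Joint ranges: [-2.96, 2.96], [-0.34, 2.1], [-1.41, 1.46], [0.24, 2.44], [-1.37, 4.51], [0.17, 1.92], [-2.96, 2.96]. Speed limits (rad/s): [2.39, 2.39, 3.14, 3.14, 3.14, 3.14, 3.14].

### API

Orientations are given as a rotation vector (axis times angle).
In Python, from bench import r gives the robot as it stands. The module is installed in compiled form; this text tells all that it offers.
- The arm moves only by the tool apply_moves, never from a script. Its argument "rows" is a list of rows, each a list of 6 numbers: the shift along the tool's x, y, z scaled (see below), then the turn, a rotation vector about the tool's x, y, z scaled (see below). A call has 1 to 5 rows; each row is the pose to reach, as a shift and turn from the pose commanded when the call began, along the tool's axes at that moment; what a row does not reach only later rows make up. The controller multiplies each number of a shift by 0.25 m and each number of a turn by 90 degrees. A row lasts 1/8 s, in which the tool goes at most 62.5 mm and 10.7 degrees, less where a joint would pass 70% of its speed; a pose out of reach is approached as far as the arm can. A call with a number of a shift or a turn outside -1 to 1 is refused whole. A call with a gripper value outside its range is refused whole. "claw" is the opening, from 0 (shut) to 1 (fully open), set as the call begins (left out, the last holds). The fingers move at their own pace and stop on an object; "newtons" is the grip in N (left out, the last holds). Time passes only in rows, so rows that repeat a pose let the fingers close. It gives the time, the measured TCP pose, the force, the opening and the grip force at its end, in the units of the state.
- r.get_obs(): the state, without advancing time (a new reading comes with each control period).
- r.grab_frame(name): name is "side" or "top" or "wrist"; returns a dict with "pixels" (400x640x3 uint8, red, green, blue), "intrinsics" (3x3 intrinsics, pixels), "eye" and "attitude" of the camera in the world. Camera axes: x right, y up, looking along -z (the intrinsics and any distortion apply to the point x, -y, -z); pixel columns grow to the right and rows downward; lengths in m; the calibration is good to about 2 mm. A picture is of the moment at which its call begins. There is no depth.
- r.hand_in(): hands the job in; it is judged then, once.
Trained networks look in a picture, given as the dict that the camera call returned (one of the last four; its "shot" number tells which), for a name from the list of things; names that differ only in an ending like _2 or _b are one class to them, and where a whole thing is asked for, a point or a joint stands for the part that bears it (a point fixed in the world has none). Each returns a list of dicts, best first, with "conf" (0 to 1); they miss things now and then, are a little off and sometimes report something else, mostly with a low value. They report only what shows in the picture. A call takes as long as a camera call. They do not tell look-alikes from the thing itself.
- r.search_frame(picture, thing): "rect" ([left, top, width, height] in pixels, round what is visible of it).
- r.outline_of(picture, thing): "pixels" (400x640 bool, what is visible of it) and "rect" ([left, top, width, height] in pixels, round what is visible of it).
- r.landmark_of(picture, thing): "point" ([column, row] in pixels: a listed point, or the origin of a listed thing).
The state is a dict: "clock": time; "joints": joint angles; "qvel": joint speeds; "tau": joint torques, N m; "tcp_pos": TCP position; "orientation": TCP orientation; "contact_force": force on the tool from outside, world axes, zero at the start; "moment": the same for the moment, N m; "grip_width": finger opening in m; "gripper_force": force on a finger pad.
Only numpy, scipy, OpenCV 4.12 (cv2) and the standard library are available. Lean on these libraries where they do the work, as an engineer would, in place of code of your own. Each camera call takes 0.05 s, during which the arm holds its last target. There are 200 camera calls.

## Working session

There is one attempt and no reset: what is moved stays moved. The work goes in short steps, Python scripts to look and compute and a tool call to move; the robot and the scene stay as the last step left them, time stands still between calls to the robot, and variables do not carry over. Pictures are saved under pics/ and viewed, at most 10 in all, crops included, and the job is handed in when it is done.

Besides the shell and the picture viewer there is one more tool, called after ">>>" as name(argument=value, ...), one argument or row to a line, values as JSON. apply_moves: Moves the arm, as the interface text tells. Its arguments: {"type":"object","properties":{"rows":{"type":"array","items":{"type":"array","items":{"type":"number"}}},"claw":{"type":"number"},"newtons":{"type":"number"}},"required":["rows"]}

```bash
mkdir -p pics
cat > h.py <<'E'
import numpy as np, cv2
from scipy.spatial.transform import Rotation as R
from bench import r
def ray(f,px):
    K=np.array(f["intrinsics"]);A=np.array(f["attitude"])
    if A.shape!=(3,3): A=R.from_rotvec(A).as_matrix() if A.size==3 else R.from_quat(A).as_matrix()
    d=np.linalg.inv(K)@[px[0],px[1],1]
    return np.array(f["eye"]),A@np.array([d[0],-d[1],-d[2]])
def at(f,px,z):
    e,d=ray(f,px); return e+d*(z-e[2])/d[2]
def save(f,n,crop=None,s=1):
    p=f["pixels"]
    if crop: x,y,w,h=crop; p=p[y:y+h,x:x+w]
    cv2.imwrite("pics/"+n,cv2.resize(p[:,:,::-1],None,fx=s,fy=s,interpolation=cv2.INTER_CUBIC))
Z=dict(pocket=.044,knob=.094,sleeve_mid=.024,spacer_mid=.009,disc_mid=.0085,bearing_mid=.012,nut_mid=.025,spanner_grip=.004,index_table=0)
E
python3 - <<'E'
from h import *
np.set_printoptions(precision=4,suppress=True)
print(r.get_obs())
fs={}
for c in("top","side"):
    f=r.grab_frame(c);save(f,c+"0.png");print(c,f["eye"],f["attitude"],f["intrinsics"], [k for k in f])
    for k,z in Z.items():
        for l in r.landmark_of(f,k)[:3]:
            print(c,k,round(l["conf"],2),np.array(l["point"]),at(f,l["point"],z))
E
```

```text
{'clock': 0.0, 'joints': array([ 1.1519,  0.4779,  0.0223,  1.5564, -0.0115,  1.1093, -0.0831]), 'qvel': array([ 0.0004,  0.0013, -0.0002, -0.0008, -0.0004, -0.0017, -0.0008]), 'tau': array([  0.    , -59.6448,   1.6075, -28.1197,   0.0123,   0.0091,
        -0.    ]), 'tcp_pos': array([ 0.2063, -0.6421,  0.2303]), 'orientation': array([-3.1019, -0.4861,  0.0006]), 'contact_force': array([-0.6395,  1.1131,  0.2202]), 'moment': array([-0.0055,  0.0729, -0.029 ]), 'gripper_force': 0.0, 'grip_width': 0.0856002702540228}
top [0.4671 0.0082 1.1403] [ 0.1069 -0.066  -1.5976] [[416.0159   0.     317.0019]
 [  0.     416.0159 195.1136]
 [  0.       0.       1.    ]] ['pixels', 'intrinsics', 'eye', 'attitude', 'shot']
top pocket 0.91 [302.  196.8] [0.5849 0.0751 0.044 ]
top knob 0.51 [365.4 259.4] [ 0.4187 -0.0818  0.094 ]
top knob 0.41 [269.1 216.6] [0.5318 0.1563 0.094 ]
top sleeve_mid 0.84 [411.8 245.7] [ 0.4481 -0.2118  0.024 ]
top sleeve_mid 0.69 [462.1 199.8] [ 0.5662 -0.3516  0.024 ]
top spacer_mid 0.62 [446.1 168. ] [ 0.656  -0.3188  0.009 ]
top spacer_mid 0.61 [484.4 236.5] [ 0.4671 
[... 690 characters left out ...]
 pocket 0.89 [312.7 219.3] [0.5887 0.0643 0.044 ]
side knob 0.55 [309.9 232.6] [0.5469 0.1477 0.094 ]
side sleeve_mid 0.6 [402.5 178.4] [ 0.4591 -0.2175  0.024 ]
side sleeve_mid 0.44 [313.6 234. ] [0.5716 0.0903 0.024 ]
side spacer_mid 0.69 [419.9 144.8] [ 0.4773 -0.42    0.009 ]
side spacer_mid 0.69 [353.7 144.7] [ 0.6609 -0.3197  0.009 ]
side spacer_mid 0.55 [389.5 146.1] [ 0.5588 -0.3671  0.009 ]
side disc_mid 0.59 [364.5 168.6] [ 0.5795 -0.2252  0.0085]
side bearing_mid 0.65 [312.7 151.8] [ 0.7533 -0.2206  0.012 ]
side nut_mid 0.62 [401.8 207. ] [ 0.4172 -0.1042  0.025 ]
side spanner_grip 0.91 [279.6 373.8] [0.4565 0.4211 0.004 ]
side index_table 0.56 [315.1 233.6] [0.5806 0.0677 0.    ]
```

View pics/top0.png

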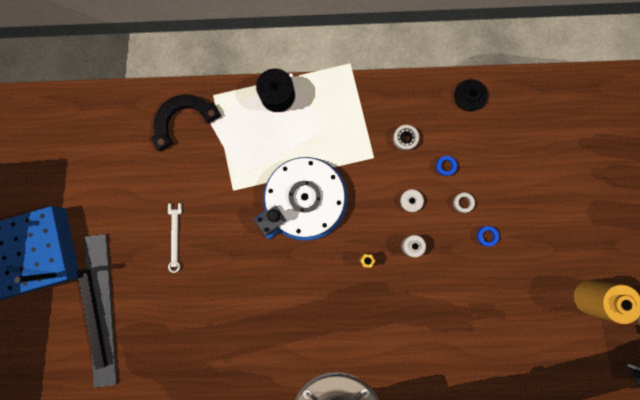

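View pics/side0.png

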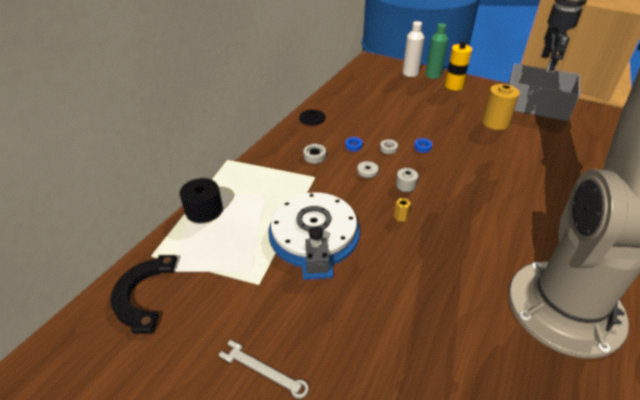

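Top view: the sleeve (collar and bore) is at (414,246), the disc (plain plate) at (411,201) and the steel spacer ring at (464,202). Look-alikes are the blue rings at (447,166) and (489,236), the bearing at (406,137) and the nut at (368,260). The dial is at (305,197), with the ear and knob at (272,215). The side view agrees with this. I'll go above the sleeve, turn the fingers perpendicular to the ear direction, and use that same yaw throughout.

```bash
cat >> h.py <<'E'
def plan(p,yaw=None,o=None):
    "print row numbers to bring TCP to world p, finger line at yaw (deg), tool straight down"
    o=o or r.get_obs(); A=R.from_rotvec(o["orientation"])
    print("t",round(o["clock"],2),"shift",np.round(A.inv().apply(np.array(p)-o["tcp_pos"])/.25,3),end=" ")
    if yaw is not None:
        c=np.deg2rad(yaw); y=np.array([np.cos(c),np.sin(c),0]); z=np.array([0,0,-1.])
        B=R.from_matrix(np.array([np.cross(y,z),y,z]).T)
        print("turn",np.round((A.inv()*B).as_rotvec()/(np.pi/2),3),end="")
    print()
E
python3 - <<'E'
from h import *
plan([.453,-.215,.20],30)
f=r.grab_frame("top");save(f,"crop1.png",(350,110,170,170),3)
E
```

```text
t 1.0 shift [ 1.462 -1.327  0.125] turn [ 0.     0.    -1.135]
```

View pics/crop1.png

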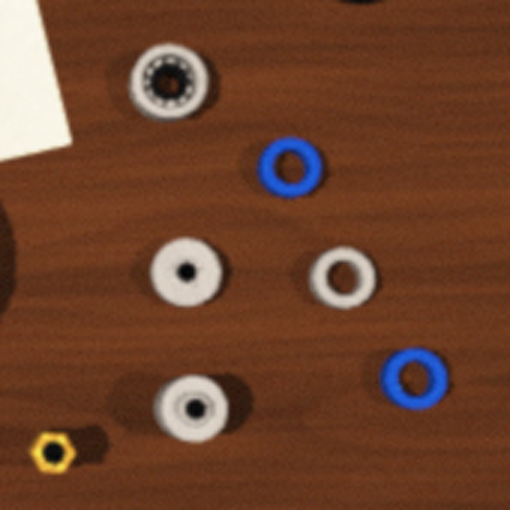

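The crop confirms three choices: the sleeve with collar ring at px (415,246), the flat disc at (412,200) and the steel ring spacer at (464,202).

>>> apply_moves(
  rows=[
    [0.15,-0.13,0.02,0,0,-0.11],
    [0.3,-0.27,0.04,0,0,-0.22],
    [0.45,-0.4,0.06,0,0,-0.33],
    [0.6,-0.54,0.08,0,0,-0.45],
    [0.73,-0.66,0.09,0,0,-0.57],
  ],
  claw=1,
)

```text
clock: 1.68
tcp_pos: [0.3307, -0.4279, 0.2088]
orientation: [2.583, 1.788, 0.0]
contact_force: [1.0, 0.2, 0.3]
grip_width: 0.0852
gripper_force: 0.0
```

Run:
```python
from h import *
plan([.453,-.215,.20],30)
```

```text
t 1.68 shift [0.969 0.158 0.035] turn [ 0.     0.    -0.562]
```

>>> apply_moves(
  rows=[
    [0.2,0.03,0.01,0,0,-0.11],
    [0.4,0.06,0.02,0,0,-0.22],
    [0.6,0.1,0.03,0,0,-0.34],
    [0.8,0.13,0.03,0,0,-0.45],
    [0.97,0.16,0.03,0,0,-0.56],
  ],
)

```text
clock: 2.3
tcp_pos: [0.4549, -0.216, 0.2017]
orientation: [1.576, 2.717, 0.0]
contact_force: [1.4, 0.6, -0.1]
grip_width: 0.0851
gripper_force: 0.0
```

Run:
```python
from h import *
np.set_printoptions(precision=4,suppress=True)
plan([.453,-.215,.20],30)
f=r.grab_frame("wrist");save(f,"w1.png");print(f["eye"],f["attitude"])
for k in("sleeve_mid","disc_mid","spacer_mid","nut_mid"):
    for l in r.landmark_of(f,k)[:2]:
        print(k,round(l["conf"],2),np.array(l["point"]),at(f,l["point"],Z[k]))
```

```text
t 2.3 shift [ 0.007 -0.005  0.007] turn [ 0.     0.    -0.003]
[ 0.4176 -0.1524  0.3446] [-0.2885 -0.0788  0.5156]
sleeve_mid 0.88 [308.6 176.4] [ 0.4447 -0.2172  0.024 ]
disc_mid 0.72 [399.8 226.7] [ 0.5712 -0.2197  0.0085]
spacer_mid 0.88 [329.5 311.2] [ 0.5582 -0.3642  0.009 ]
spacer_mid 0.85 [417.2 317.8] [ 0.6643 -0.3155  0.009 ]
nut_mid 0.81 [344.5  51.9] [ 0.4147 -0.0929  0.025 ]
```

View pics/w1.png

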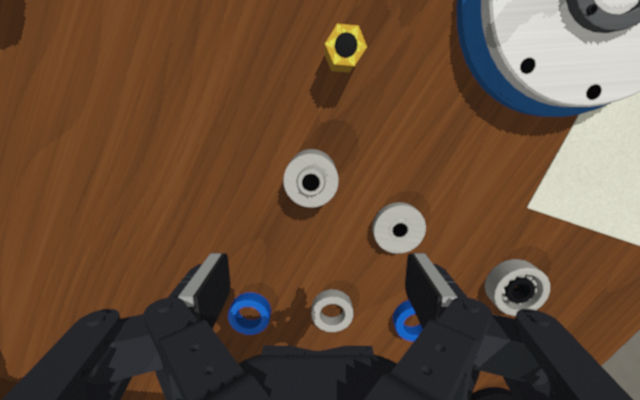

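The wrist view shows the sleeve bore at (311,182), the disc dot at (400,230) and the steel ring at (332,311) between two blue rings. Next I'll refine the positions by bore centroids and outline fits.

```bash
cat >> h.py <<'E'
def blob(f,px,dark=True,rad=10,th=60):
    g=cv2.cvtColor(f["pixels"],cv2.COLOR_RGB2GRAY); m=np.zeros_like(g); cv2.circle(m,(int(px[0]),int(px[1])),rad,1,-1)
    m=(m>0)&((g<th) if dark else (g>th)); y,x=np.nonzero(m); return np.array([x.mean(),y.mean()]),m.sum()
E
python3 - <<'E'
from h import *
np.set_printoptions(precision=4,suppress=True)
f=r.grab_frame("wrist")
for n,p,z in(("sleeve",(311,182),.048),("disc",(400,230),.017)):
    c,a=blob(f,p,rad=14);print(n,c,a,at(f,c,z))
for k,p,z in(("sleeve_mid",(311,182),.03),("disc_mid",(400,230),.013),("spacer_mid",(332,311),.012)):
    for l in r.outline_of(f,k)[:3]:
        m=l["pixels"].astype(np.uint8); cs=max(cv2.findContours(m,0,1)[0],key=cv2.contourArea)
        e=cv2.fitEllipse(cs); print(k,round(l["conf"],2),e,at(f,e[0],z))
t=r.grab_frame("top")
for n,p,z in(("sleeve",(415,246),.048),("disc",(412,200),.017)):
    c,a=blob(t,p,rad=5,th=80);print(n,c,a,at(t,c,z))
E
```

```text
sleeve [312.7464 180.6938] 209 [ 0.447  -0.2166  0.048 ]
disc [402.5401 227.9489] 137 [ 0.5693 -0.2212  0.017 ]
sleeve_mid 0.59 ((313.3066101074219, 177.2401123046875), (53.45486831665039, 56.854942321777344), 13.229130744934082) [ 0.4475 -0.2167  0.03  ]
disc_mid 0.8 ((401.63397216796875, 226.078369140625), (49.385013580322266, 51.77632522583008), 82.72389221191406) [ 0.5689 -0.2205  0.013 ]
spacer_mid 0.89 ((408.1053771972656, 320.5462951660156), (20.84630584716797, 39.04362106323242), 160.63674926757812) [ 0.6514 -0.3274  0.012 ]
spacer_mid 0.74 ((252.43214416503906, 313.13946533203125), (41.32561492919922, 42.95396423339844), 65.56694793701172) [ 0.4679 -0.4171  0.012 ]
sleeve [414.6667 245.8   ] 30 [ 0.4481 -0.2144  0.048 ]
disc [411.7037 200.2222] 27 [ 0.5697 -0.2192  0.017 ]
```

Run:
```python
from h import *
plan([.4475,-.216,.06],30);plan([.4475,-.216,.014],30)
```

```text
t 2.8 shift [ 0.021 -0.015  0.565] turn [-0.     0.    -0.008]
t 2.8 shift [ 0.021 -0.015  0.749] turn [-0.     0.    -0.008]
```

>>> apply_moves(
  rows=[
    [0.02,-0.015,0.2,0,0,-0.008],
    [0.02,-0.015,0.42,0,0,-0.008],
    [0.02,-0.015,0.6,0,0,-0.008],
    [0.02,-0.015,0.72,0,0,-0.008],
    [0.02,-0.015,0.75,0,0,-0.008],
  ],
)

```text
clock: 3.42
tcp_pos: [0.4469, -0.2152, 0.0122]
orientation: [-1.568, -2.719, 0.001]
contact_force: [0.2, -0.3, 0.3]
grip_width: 0.0854
gripper_force: 0.0
```

>>> apply_moves(
  rows=[
    [0,0,0,0,0,0],
    [0,0,0,0,0,0],
    [0,0,0,0,0,0],
    [0,0,0,0,0,0],
  ],
  claw=0,
  newtons=50,
)

```text
clock: 3.92
tcp_pos: [0.4486, -0.2161, 0.0154]
orientation: [1.568, 2.72, -0.002]
contact_force: [-2.5, -0.2, 6.3]
grip_width: 0.0544
gripper_force: 53.1
```

Run:
```python
from h import *
np.set_printoptions(precision=4,suppress=True)
o=r.get_obs();print(o["tcp_pos"],o["grip_width"],o["gripper_force"],o["contact_force"],o["clock"])
f=r.grab_frame("wrist");save(f,"w2.png")
print(r.landmark_of(f,"sleeve_mid")[:2])
plan([.4475,-.216,.12],30)
```

```text
[ 0.4486 -0.2161  0.0154] 0.0543833571462489 53.063082844018936 [-2.4509 -0.1823  6.2629] 3.925
[{'point': [311.8, 263.5], 'conf': 0.73}]
t 4.03 shift [ 0.002 -0.003 -0.418] turn [0.    0.001 0.001]
```

View pics/w2.png

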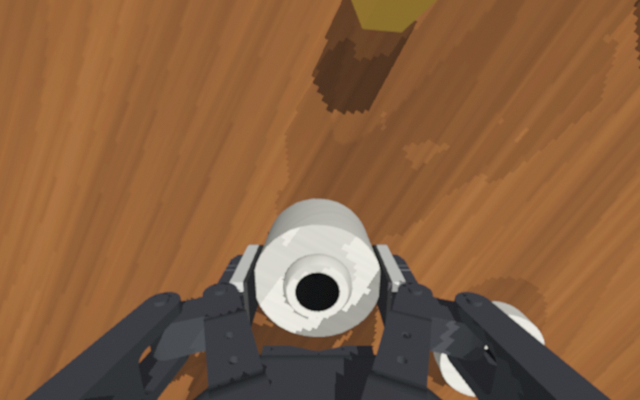

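The sleeve is held, collar up, with its bore at (317,291). I'll lift, move part way, and fit the dial.

>>> apply_moves(
  rows=[
    [0,0,-0.2,0,0,0],
    [0,0,-0.4,0,0,0],
    [0,0,-0.42,0,0,0],
  ],
)

```text
clock: 4.4
tcp_pos: [0.4505, -0.2161, 0.1224]
orientation: [1.565, 2.715, 0.001]
contact_force: [0.6, -0.5, -7.1]
grip_width: 0.0543
gripper_force: 59.0
```

Run:
```python
from h import *
np.set_printoptions(precision=4,suppress=True)
o=r.get_obs();print(o["tcp_pos"],o["grip_width"],o["contact_force"])
f=r.grab_frame("wrist");c,a=blob(f,(317,291),rad=26,th=50);print(c,a,"bore rel tcp", at(f,c,o["tcp_pos"][2]+.0326)-o["tcp_pos"])
t=r.grab_frame("top");s=r.grab_frame("side")
for g in(t,s):
    hsv=cv2.cvtColor(g["pixels"],cv2.COLOR_RGB2HSV);
    p=(305,198) if g is t else (314,222)
    m=((hsv[...,1]<60)&(hsv[...,2]>120)).astype(np.uint8)
    w=np.zeros_like(m);cv2.circle(w,p,60,1,-1)
    cs=max(cv2.findContours(m*w,0,1)[0],key=cv2.contourArea);h=cv2.convexHull(cs)
    e=cv2.fitEllipse(h);print(e,at(g,e[0],.044))
    for k in("pocket","knob"):
        for l in r.landmark_of(g,k)[:2]:print(k,l["conf"],l["point"],at(g,l["point"],Z[k]))
big=np.hstack([cv2.resize(g["pixels"][p[1]-60:p[1]+60,p[0]-60:p[0]+60],None,fx=3,fy=3,interpolation=2) for g,p in((t,(300,200)),(s,(315,222)))])
cv2.imwrite("pics/d1.png",big[:,:,::-1])
plan([.52,-.10,.12],30)
```

```text
[ 0.4505 -0.2161  0.1224] 0.054287077694022516 [ 0.6035 -0.5334 -7.1467]
[317.0315 291.5071] 1205 bore rel tcp [-0.0008 -0.0002  0.0326]
((301.3244323730469, 186.2274169921875), (96.0018310546875, 108.10057067871094), 72.03654479980469) [0.6133 0.0762 0.044 ]
pocket 0.77 [304.4, 194.5] [0.5909 0.0685 0.044 ]
knob 0.71 [273.4, 214.2] [0.5376 0.1453 0.094 ]
((302.7783203125, 220.58425903320312), (100.53227996826172, 101.65966796875), 43.38685607910156) [0.6079 0.08   0.044 ]
pocket 0.97 [313.2, 218.5] [0.589  0.0613 0.044 ]
knob 0.72 [311.3, 231.7] [0.5455 0.1438 0.094 ]
t 4.75 shift [ 0.251  0.482 -0.011] turn [-0.001 -0.002  0.001]
```

View pics/d1.png

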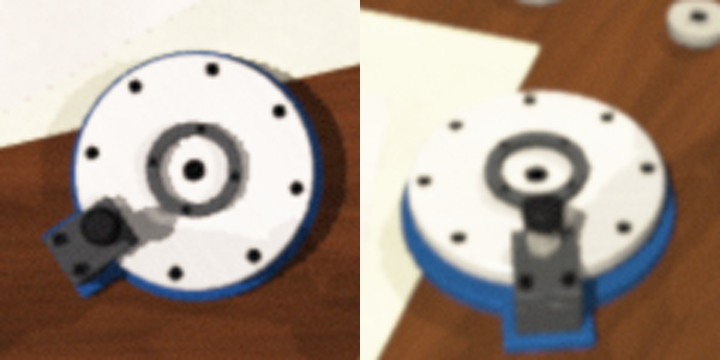

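The top crop shows the pocket's centre hole at px (304.7,196.7) and the knob crown at (274.3,215). In the side view the hole is at (313.7,220).

Run:
```python
from h import *
np.set_printoptions(precision=4,suppress=True)
t=r.grab_frame("top");s=r.grab_frame("side")
c,a=blob(t,(304.7,196.7),rad=5,th=90);print(c,a,at(t,c,.044))
c,a=blob(s,(313.9,220),rad=5,th=90);print(c,a,at(s,c,.044))
print(at(t,(274.3,215),.106))
```

```text
[304.2727 196.3333] 33 [0.586 0.069 0.044]
[313.5294 219.7647] 17 [0.586  0.0648 0.044 ]
[0.5347 0.1415 0.106 ]
```

>>> apply_moves(
  rows=[
    [0.06,0.12,0,0,0,0],
    [0.12,0.24,0,0,0,0],
    [0.19,0.36,0,0,0,0],
    [0.25,0.48,-0.01,0,0,0],
  ],
)

```text
clock: 5.35
tcp_pos: [0.5207, -0.0998, 0.1205]
orientation: [-1.567, -2.721, 0.001]
contact_force: [0.8, -0.7, -5.6]
grip_width: 0.0542
gripper_force: 58.8
```

Run:
```python
from h import *
np.set_printoptions(precision=4,suppress=True)
f=r.grab_frame("wrist");save(f,"w3.png")
for k in("pocket","knob"):
    for l in r.landmark_of(f,k)[:2]:print(k,l["conf"],l["point"],at(f,l["point"],Z[k]))
```

```text
pocket 0.84 [530.9, 50.2] [0.5869 0.0675 0.044 ]
```

View pics/w3.png

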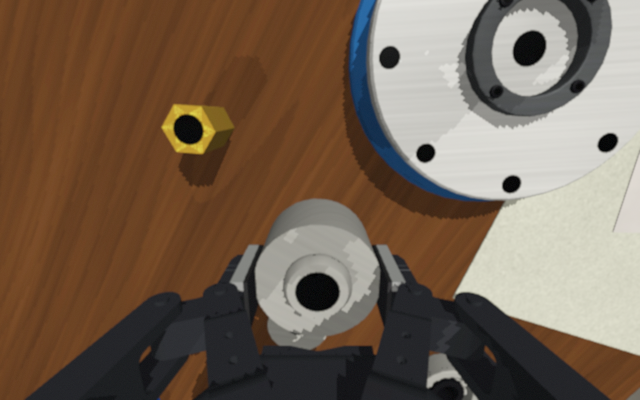

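The pocket's centre hole is at (530,48). I'll take one close look with the pocket straight ahead of the tool.

Run:
```python
from h import *
plan([.626,-.004,.135],30)
```

```text
t 5.5 shift [ 0.115  0.551 -0.055] turn [ 0.001 -0.001  0.004]
```

>>> apply_moves(
  rows=[
    [0.03,0.15,-0.03,0,0,0],
    [0.06,0.3,-0.05,0,0,0],
    [0.1,0.45,-0.05,0,0,0],
    [0.11,0.55,-0.055,0,0,0.004],
    [0.11,0.55,-0.055,0,0,0.004],
  ],
)

```text
clock: 6.12
tcp_pos: [0.6267, -0.0071, 0.1344]
orientation: [-1.575, -2.718, -0.001]
contact_force: [-0.4, -0.8, -6.4]
grip_width: 0.0537
gripper_force: 58.9
```

Run:
```python
from h import *
np.set_printoptions(precision=4,suppress=True)
f=r.grab_frame("wrist");o=r.get_obs();save(f,"w4.png");print(o["tcp_pos"])
for k in("pocket","knob"):
    for l in r.landmark_of(f,k)[:2]:
        print(k,l["conf"],l["point"],at(f,l["point"],Z[k]))
        if k=="pocket":
            c,a=blob(f,l["point"],rad=22,th=50);print(c,a,at(f,c,.044))
c,a=blob(f,(317,291),rad=26,th=50);print(c,a,"bore rel tcp", at(f,c,o["tcp_pos"][2]+.0326)-o["tcp_pos"])
```

```text
[ 0.6254 -0.0086  0.1341]
pocket 0.74 [319.8, 94.7] [0.5861 0.0667 0.044 ]
[318.3166  92.7512] 619 [0.5845 0.0673 0.044 ]
knob 0.27 [320.7, 94.3] [0.5872 0.0649 0.094 ]
[316.9732 291.3572] 1271 bore rel tcp [0.0007 0.0011 0.0326]
```

View pics/w4.png

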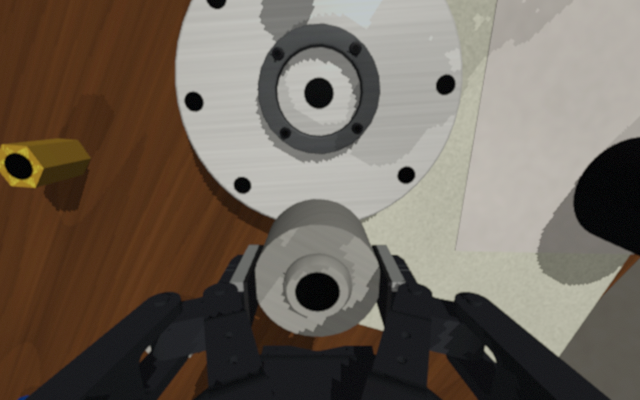

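The pocket hole is at (318,93) and the held sleeve's bore at (317,291), so the offset lies almost purely along tool -x. I'll move by the in-picture difference.

```bash
cat >> h.py <<'E'
def rel(d,o=None):
    o=o or r.get_obs(); print("rel",np.round(R.from_rotvec(o["orientation"]).inv().apply(d)/.25,4))
E
python3 - <<'E'
from h import *
np.set_printoptions(precision=4,suppress=True)
zs=[]; 
f=r.grab_frame("wrist")
for i in range(3): r.grab_frame("wrist"); zs.append(r.get_obs()["tcp_pos"])
tcp=np.mean(zs,0); print(np.array(zs))
p=at(f,blob(f,(318,93),rad=22,th=50)[0],.044); b=at(f,blob(f,(317,291),rad=26,th=50)[0],tcp[2]+.0326)
print(p,b,p-b,"rim",at(f,(319,89),.056)); d=p-b; d[2]=0; rel(d)
d[2]=.0594-tcp[2]; rel(d)
E
```

```text
[[ 0.6249 -0.0098  0.1345]
 [ 0.6252 -0.0095  0.1348]
 [ 0.6253 -0.0093  0.1349]]
[0.5846 0.0675 0.044 ] [ 0.6239 -0.0098  0.1673] [-0.0393  0.0773 -0.1233] rim [0.582  0.0662 0.056 ]
rel [ 0.3464  0.0164 -0.0001]
rel [0.3465 0.0166 0.3012]
```

>>> apply_moves(
  rows=[
    [0.2,0.01,0,0,0,0],
    [0.346,0.0165,0,0,0,0],
    [0.346,0.0165,0.1,0,0,0],
    [0.346,0.0165,0.2,0,0,0],
    [0.346,0.0165,0.2,0,0,0],
  ],
)

```text
clock: 7.1
tcp_pos: [0.5848, 0.0681, 0.0835]
orientation: [-1.576, -2.714, 0.005]
contact_force: [-0.5, -0.4, -6.4]
grip_width: 0.0541
gripper_force: 58.7
```

Run:
```python
from h import *
np.set_printoptions(precision=4,suppress=True)
for i in range(3): f=r.grab_frame("wrist"); o=r.get_obs();tcp=o["tcp_pos"]; print(tcp,o["orientation"],o["contact_force"])
b=at(f,blob(f,(317,291),rad=26,th=50)[0],tcp[2]+.0326); print(b)
d=np.array([.5846,.0675,0])-b; d[2]=.0594-tcp[2]; rel(d)
for c,p in(("top",(304,196)),("side",(313,210))):
    g=r.grab_frame(c); [print(c,l["point"],at(g,l["point"],tcp[2]+.009)) for l in r.landmark_of(g,"sleeve_mid")[:2]]
```

```text
[0.586  0.0685 0.0848] [-1.5767 -2.716   0.0017] [-0.2607 -0.6798 -5.3825]
[0.5869 0.0688 0.0857] [1.577  2.7166 0.0006] [ 0.1864 -0.4953 -6.3012]
[0.5874 0.069  0.0862] [1.5766 2.7158 0.0018] [-0.366   0.2617 -5.3984]
[0.5861 0.0688 0.1188]
rel [-0.0016 -0.0079  0.1072]
```

>>> apply_moves(
  rows=[
    [-0.002,-0.008,0.02,0,0,0],
    [-0.002,-0.008,0.05,0,0,0],
    [-0.002,-0.008,0.075,0,0,0],
    [-0.002,-0.008,0.1,0,0,0],
  ],
)

```text
clock: 7.95
tcp_pos: [0.5849, 0.0676, 0.0594]
orientation: [-1.577, -2.717, 0.0]
contact_force: [-3.4, 1.9, 24.1]
grip_width: 0.0543
gripper_force: 63.4
```

Run:
```python
from h import *
np.set_printoptions(precision=4,suppress=True)
for i in range(3): f=r.grab_frame("wrist"); o=r.get_obs();tcp=o["tcp_pos"]; print(tcp,o["orientation"],o["contact_force"],o["moment"])
b=at(f,blob(f,(317,291),rad=26,th=50)[0],tcp[2]+.0326); print(b)
```

```text
[0.5849 0.0677 0.0596] [-1.5764 -2.717   0.001 ] [-1.1137 -0.5469 -5.2706] [-0.0023 -0.0052 -0.0477]
[0.585  0.0677 0.0597] [-1.5762 -2.7173  0.0004] [-0.9406  0.1074 -6.1523] [0.0017 0.0176 0.0164]
[0.585  0.0677 0.0598] [-1.5763 -2.7173 -0.    ] [-0.5175  0.416  -6.0231] [-0.0264  0.0074 -0.0178]
[0.5844 0.0675 0.0924]
```

It's practically at the floor. I'll press down 1 mm more, release, and retract.

>>> apply_moves(
  rows=[
    [0,0,0.004,0,0,0],
    [0,0,0.006,0,0,0],
  ],
)

```text
clock: 8.35
tcp_pos: [0.5851, 0.0677, 0.0595]
orientation: [1.576, 2.717, -0.0]
contact_force: [-4.9, -0.4, 9.2]
grip_width: 0.0543
gripper_force: 60.3
```

>>> apply_moves(
  rows=[
    [0,0,0,0,0,0],
    [0,0,0,0,0,0],
    [0,0,0,0,0,0],
  ],
  claw=1,
)

```text
clock: 8.72
tcp_pos: [0.5855, 0.0676, 0.0587]
orientation: [1.576, 2.717, 0.001]
contact_force: [-0.0, 0.3, 0.1]
grip_width: 0.0856
gripper_force: 0.0
```

>>> apply_moves(
  rows=[
    [0,0,-0.12,0,0,0],
    [0,0,-0.34,0,0,0],
    [0,0,-0.5,0,0,0],
    [0,0,-0.5,0,0,0],
  ],
)

```text
clock: 9.22
tcp_pos: [0.5874, 0.0683, 0.1873]
orientation: [1.574, 2.712, 0.007]
contact_force: [0.7, -0.4, 0.0]
grip_width: 0.0857
gripper_force: 0.0
```

Run:
```python
from h import *
np.set_printoptions(precision=4,suppress=True)
f=r.grab_frame("wrist");f=r.grab_frame("wrist");f=r.grab_frame("wrist");save(f,"w5.png")
for l in r.landmark_of(f,"sleeve_mid")[:2]: print(l["point"],at(f,l["point"],.068))
plan([.53,-.33,.185],30)
```

```text
[312.8, 194.7] [0.5809 0.066  0.068 ]
t 9.43 shift [-1.272 -0.977 -0.01 ] turn [-0.001 -0.    -0.003]
```

View pics/w5.png

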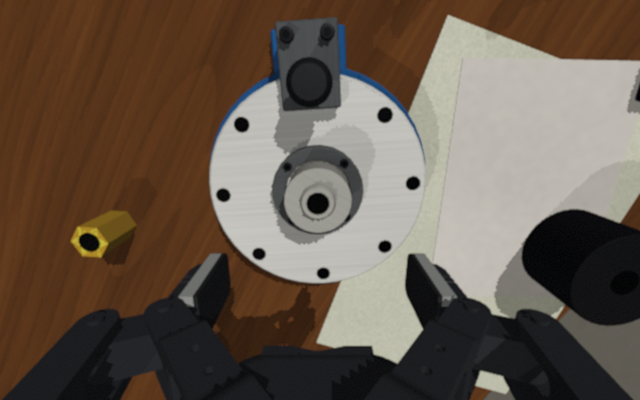

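The sleeve sits in the pocket with its collar up (bore at (317,203)); the knob crown is at (309,82). Next is the spacer.

Run:
```python
from h import *
np.set_printoptions(precision=4,suppress=True)
f=r.grab_frame("wrist")
c,a=blob(f,(317,203),rad=16,th=50);print(c,a,at(f,c,.092)); c,a=blob(f,(309,82),rad=30,th=38);print(c,a,at(f,c,.106))
plan([.56,-.364,.19],30)
```

```text
[318.7552 204.0836] 335 [0.5847 0.0677 0.092 ]
[309.2958  85.2695] 1217 [0.5346 0.142  0.106 ]
t 9.47 shift [-1.449 -0.94  -0.031] turn [-0.002 -0.001 -0.003]
```

>>> apply_moves(
  rows=[
    [-0.2,-0.13,-0.005,0,0,0],
    [-0.4,-0.26,-0.01,0,0,0],
    [-0.6,-0.39,-0.015,0,0,0],
    [-0.8,-0.52,-0.02,0,0,0],
    [-0.97,-0.63,-0.02,0,0,0],
  ],
)

```text
clock: 10.1
tcp_pos: [0.5676, -0.2237, 0.1873]
orientation: [-1.578, -2.715, 0.001]
contact_force: [1.2, 0.1, 0.0]
grip_width: 0.0857
gripper_force: 0.0
```

>>> apply_moves(
  rows=[
    [-0.2,-0.13,0,0,0,0],
    [-0.4,-0.26,0,0,0,0],
    [-0.48,-0.31,-0.01,0,0,0],
    [-0.48,-0.31,-0.01,0,0,0],
  ],
)

```text
clock: 10.6
tcp_pos: [0.56, -0.3654, 0.1898]
orientation: [-1.58, -2.713, 0.0]
contact_force: [0.7, 1.0, 0.2]
grip_width: 0.0853
gripper_force: 0.0
```

```bash
cat >> h.py <<'E'
def bright(f,px,rad=60):
    "fit ellipse to the grey steel blob at px"
    hsv=cv2.cvtColor(f["pixels"],cv2.COLOR_RGB2HSV); m=((hsv[...,1]<45)&(hsv[...,2]>105)).astype(np.uint8)
    w=np.zeros_like(m);cv2.circle(w,(int(px[0]),int(px[1])),rad,1,-1)
    return [(cv2.fitEllipse(cv2.convexHull(c)),cv2.contourArea(c)) for c in sorted(cv2.findContours(m*w,0,1)[0],key=cv2.contourArea)[::-1][:2] if len(c)>5]
E
python3 - <<'E'
from h import *
np.set_printoptions(precision=4,suppress=True)
f=r.grab_frame("wrist");f=r.grab_frame("wrist");print(r.get_obs()["tcp_pos"])
for l in r.landmark_of(f,"spacer_mid")[:3]:
    p=l["point"];print(l["conf"],p,f["pixels"][int(p[1])-16:int(p[1])-10,int(p[0])].mean(0),at(f,p,.009))
p=(312,185)
for e in bright(f,p): print(e,at(f,e[0],.015))
plan([.5605,-.364,.002],30)
E
```

```text
[ 0.5614 -0.3614  0.1904]
0.84 [220.7, 182.0] [ 71.5    114.3333 179.6667] [ 0.4694 -0.4181  0.009 ]
0.83 [312.4, 179.2] [164.5    149.8333 136.6667] [ 0.5558 -0.365   0.009 ]
0.64 [418.1, 189.8] [ 43.1667 137.     235.5   ] [ 0.664  -0.3171  0.009 ]Traceback (most recent call last):
  File "<stdin>", line 7, in <module>
  File "h.py", line 10, in at
    e,d=ray(f,px); return e+d*(z-e[2])/d[2]
        ~~~^^^^^^
  File "h.py", line 7, in ray
    d=np.linalg.inv(K)@[px[0],px[1],1]
      ~~~~~~~~~~~~~~~~^~~~~~~~~~~~~~~~
ValueError: setting an array element with a sequence. The requested array has an inhomogeneous shape after 1 dimensions. The detected shape was (3,) + inhomogeneous part.
```

Middle one (312,179) is grey steel; the other two are blue. Fixing the fit call.

Run:
```python
from h import *
np.set_printoptions(precision=4,suppress=True)
for i in range(3): f=r.grab_frame("wrist")
for e in bright(f,(313,180),40): print(e,at(f,e[0][0],.014))
# hole: non-grey inside the ring top (z=.018)
hsv=cv2.cvtColor(f["pixels"],cv2.COLOR_RGB2HSV)
print([ (int(h),int(s),int(v)) for h,s,v in hsv[180,275:350:6]])
print(r.get_obs()["tcp_pos"]); plan([.5605,-.364,.002],30)
```

```text
(((315.754150390625, 178.9923553466797), (49.61316680908203, 50.78921127319336), 22.299463272094727), 1921.5) [ 0.5595 -0.3607  0.014 ]
[(13, 157, 154), (14, 161, 160), (14, 159, 162), (30, 10, 233), (26, 9, 230), (14, 162, 143), (14, 159, 138), (13, 158, 137), (13, 159, 130), (12, 101, 88), (27, 10, 231), (13, 59, 163), (14, 160, 153)]
[ 0.5616 -0.3616  0.1911]
t 10.9 shift [-0.006 -0.009  0.757] turn [ 0.    -0.    -0.001]
```

>>> apply_moves(
  rows=[
    [0.006,-0.004,0.2,0,0,0],
    [0.006,-0.004,0.42,0,0,0],
    [0.006,-0.004,0.62,0,0,0],
    [0.006,-0.004,0.74,0,0,0],
    [0.006,-0.004,0.755,0,0,0],
  ],
)

```text
clock: 11.52
tcp_pos: [0.5581, -0.3611, 0.0001]
orientation: [-1.572, -2.715, -0.001]
contact_force: [-0.8, 0.3, 1.0]
grip_width: 0.0852
gripper_force: 0.0
```

>>> apply_moves(
  rows=[
    [0,0,0,0,0,0],
    [0,0,0,0,0,0],
    [0,0,0,0,0,0],
    [0,0,0,0,0,0],
  ],
  claw=0,
  newtons=40,
)

```text
clock: 12.02
tcp_pos: [0.5609, -0.3633, 0.0049]
orientation: [1.575, 2.714, 0.0]
contact_force: [-2.1, 1.1, 6.1]
grip_width: 0.0521
gripper_force: 41.1
```

Run:
```python
from h import *
np.set_printoptions(precision=4,suppress=True)
for i in range(2): f=r.grab_frame("wrist")
o=r.get_obs();print(o["tcp_pos"],o["contact_force"])
for l in r.landmark_of(f,"spacer_mid")[:1]: print(l["point"],at(f,l["point"],.009))
save(f,"w6.png")
```

```text
[ 0.5609 -0.3633  0.0049] [-0.7615  1.0405  6.4039]
[528.6, 280.2] [ 0.6632 -0.319   0.009 ]
```

>>> apply_moves(
  rows=[
    [0,0,-0.2,0,0,0],
    [0,0,-0.4,0,0,0],
    [0,0,-0.56,0,0,0],
    [0,0,-0.56,0,0,0],
  ],
)

```text
clock: 12.68
tcp_pos: [0.5618, -0.3642, 0.1476]
orientation: [1.573, 2.709, -0.0]
contact_force: [0.4, -0.3, -1.4]
grip_width: 0.0522
gripper_force: 43.1
```

```bash
cat >> h.py <<'E'
def hole(f,px=(317,285),rad=75):
    hsv=cv2.cvtColor(f["pixels"],cv2.COLOR_RGB2HSV); m=((hsv[...,1]<45)&(hsv[...,2]>105)).astype(np.uint8)
    w=np.zeros_like(m);cv2.circle(w,px,rad,1,-1); m*=w
    cs,h=cv2.findContours(m,cv2.RETR_CCOMP,1)
    out=[(cv2.fitEllipse(cv2.convexHull(c)),cv2.contourArea(c),"hole" if hh[3]>=0 else "outer") for c,hh in zip(cs,h[0]) if cv2.contourArea(c)>300]
    return out
E
python3 - <<'E'
from h import *
np.set_printoptions(precision=4,suppress=True)
for i in range(2): f=r.grab_frame("wrist")
o=r.get_obs();t=o["tcp_pos"];print(t,o["grip_width"])
for e in hole(f): print(e,at(f,e[0][0],t[2]+.0131)-t)
save(f,"w7.png"); plan([.5846,.0676,.145],30)
cv2.imwrite("pics/w7c.png",f["pixels"][180:380,200:440,::-1])
E
```

```text
[ 0.5591 -0.3631  0.1429] 0.05205341954159149
(((317.0541076660156, 259.324462890625), (101.02635192871094, 111.57879638671875), 86.27151489257812), 8637.0, 'outer') [-0.0013  0.0025  0.0131]
(((318.1225280761719, 254.16860961914062), (45.94916534423828, 63.81874084472656), 96.58689880371094), 2165.0, 'hole') [-0.0022  0.0052  0.0131]
t 12.78 shift [ 1.445  0.943 -0.01 ] turn [ 0.     0.001 -0.003]
```

Run:
```python
from h import *
np.set_printoptions(precision=4,suppress=True)
f=r.grab_frame("wrist");t=r.get_obs()["tcp_pos"];print(t)
print([(y,int(v)) for y,v in zip(range(190,330,2),cv2.cvtColor(f["pixels"],cv2.COLOR_RGB2HSV)[190:330:2,317,2])])
print([(y,int(v)) for y,v in zip(range(190,330,2),cv2.cvtColor(f["pixels"],cv2.COLOR_RGB2HSV)[190:330:2,317,1])])
u=R.from_rotvec(r.get_obs()["orientation"]).as_matrix()[:,0]
# predicted rows of edges if centred on TCP
K=np.array(f["intrinsics"]);A=R.from_rotvec(f["attitude"]).as_matrix() if np.size(f["attitude"])==3 else np.array(f["attitude"])
def proj(P): c=A.T@(np.array(P)-f["eye"]); return (K@[c[0],-c[1],-c[2]]/-c[2])[:2]
for n,rr,z in(("out top",.027,.0131),("hole top",.0165,.0131),("hole bot",.0165,-.0049),("out bot",.027,-.0049)):
    print(n,[proj(t+u*s*rr+[0,0,z]) for s in(1,-1)])
```

```text
[ 0.5584 -0.3628  0.1417]
[(190, 146), (192, 147), (194, 149), (196, 148), (198, 145), (200, 142), (202, 163), (204, 173), (206, 177), (208, 178), (210, 180), (212, 205), (214, 225), (216, 215), (218, 211), (220, 210), (222, 210), (224, 209), (226, 209), (228, 207), (230, 200), (232, 174), (234, 148), (236, 148), (238, 151), (240, 153), (242, 152), (244, 153), (246, 156), (248, 158), (250, 156), (252, 155), (254, 156), (256, 157), (258, 157), (260, 158), (262, 158), (264, 160), (266, 159), (268, 157), (270, 157), (272, 158), (274, 157), (276, 163), (278, 174), (280, 176), (282, 178), (284, 178), (286, 177), (288, 178), (290, 178), (292, 188), (294, 225), (296, 233), (298, 229), (300, 229), (302, 227), (304, 227), (306, 228), (308, 224), (310, 188), (312, 159), (314, 160), (316, 162), (318, 164), (320, 166), (322, 165), (324, 160), (326, 156), (328, 154)]
[(190, 155), (192, 158), (194, 157), (196, 159), (198, 158), (200, 142), (202, 33), (204, 12), (206, 13), (208, 13), (210, 13), (212, 12), (214, 11), (216, 11), (218, 11), (220, 12), (222, 12), (224, 10), (226, 11), (228, 11), (230, 13), (232, 60), (234, 162), (236, 159), (238, 157), (240, 158), (242, 158), (244, 160), (246, 160), (248, 158), (250, 162), (252, 163), (254, 162), (256, 162), (258, 162), (260, 161), (262, 160), (264, 159), (266, 160), (268, 161), (270, 162), (272, 160), (274, 161), (276, 41), (278, 12), (280, 13), (282, 11), (284, 11), (286, 13), (288, 14), (290, 11), (292, 11), (294, 11), (296, 10), (298, 10), (300, 11), (302, 11), (304, 10), (306, 11), (308, 10), (310, 46), (312, 160), (314, 159), (316, 162), (318, 162), (320, 157), (322, 158), (324, 159), (326, 159), (328, 159)]
out top [array([317.4591, 213.7991]), array([317.4245, 312.8732])]
hole top [array([317.4518, 234.7917]), array([317.4307, 295.2268])]
hole bot [array([317.369 , 221.2175]), array([317.3548, 276.2646])]
out bot [array([317.3738, 202.2736]), array([317.3506, 292.4821])]
```

Ring is held about 1 mm ahead of the TCP along tool +x, with its edges matching its size. Carrying it over.

>>> apply_moves(
  rows=[
    [0.2,0.13,0,0,0,0],
    [0.4,0.26,0,0,0,0],
    [0.6,0.39,0,0,0,0],
    [0.8,0.52,0,0,0,0],
    [1,0.65,0,0,0,0],
  ],
)

```text
clock: 13.45
tcp_pos: [0.5751, -0.0635, 0.1408]
orientation: [-1.576, -2.715, 0.002]
contact_force: [1.3, -0.1, -2.0]
grip_width: 0.0518
gripper_force: 43.1
```

Run:
```python
from h import *
f=r.grab_frame("wrist");plan([.5851,.0667,.13],30)
```

```text
t 13.5 shift [0.389 0.273 0.049] turn [ 0.002 -0.004  0.004]
```

>>> apply_moves(
  rows=[
    [0.2,0.14,0,0,0,0],
    [0.389,0.273,0.03,0,0,0.004],
    [0.389,0.273,0.05,0,0,0.004],
    [0.389,0.273,0.05,0,0,0.004],
  ],
)

```text
clock: 14.0
tcp_pos: [0.5861, 0.0522, 0.1281]
orientation: [-1.583, -2.711, 0.004]
contact_force: [-1.4, -0.8, -1.2]
grip_width: 0.0523
gripper_force: 43.1
```

```bash
cat >> h.py <<'E'
def settle(n=4):
    for i in range(n): f=r.grab_frame("wrist")
    o=r.get_obs(); print("tcp",o["tcp_pos"],"ori",o["orientation"],"F",o["contact_force"],"w",round(o["grip_width"],4)); return f,o
E
python3 - <<'E'
from h import *
np.set_printoptions(precision=4,suppress=True)
f,o=settle();t=o["tcp_pos"]
g=cv2.cvtColor(f["pixels"],cv2.COLOR_RGB2HSV)
print([(y,int(v)) for y,v in zip(range(200,320,2),g[200:320:2,317,2])])
K=np.array(f["intrinsics"]);A=R.from_rotvec(f["attitude"]).as_matrix() if np.size(f["attitude"])==3 else np.array(f["attitude"])
def proj(P): c=A.T@(np.array(P)-f["eye"]); return (K@[c[0],-c[1],-c[2]]/-c[2])[:2]
print("bore expected",proj([.5846,.0676,.092]))
c,a=blob(f,proj([.5846,.0676,.092]),rad=24,th=50);print(c,a,at(f,c,.092)-t)
plan([.5851,.0667,.091],30)
E
```

```text
tcp [0.5873 0.051  0.1296] ori [-1.5889 -2.7101  0.0014] F [ 1.3467  0.1833 -0.795 ] w 0.0521
[(200, 11), (202, 80), (204, 104), (206, 106), (208, 107), (210, 108), (212, 126), (214, 148), (216, 138), (218, 134), (220, 133), (222, 134), (224, 134), (226, 134), (228, 132), (230, 134), (232, 115), (234, 93), (236, 94), (238, 95), (240, 90), (242, 77), (244, 120), (246, 123), (248, 124), (250, 124), (252, 128), (254, 177), (256, 191), (258, 187), (260, 162), (262, 157), (264, 135), (266, 138), (268, 124), (270, 120), (272, 120), (274, 121), (276, 108), (278, 104), (280, 105), (282, 106), (284, 108), (286, 106), (288, 107), (290, 108), (292, 115), (294, 146), (296, 156), (298, 151), (300, 152), (302, 150), (304, 150), (306, 151), (308, 148), (310, 102), (312, 48), (314, 55), (316, 53), (318, 54)]
bore expected [327.4778 205.3817]
[328.9289 198.28  ] 225 [-0.0042  0.0211 -0.0376]
t 14.2 shift [0.059 0.023 0.154] turn [-0.     0.    -0.008]
```

>>> apply_moves(
  rows=[
    [0.059,0.023,0,0,0,-0.008],
    [0.059,0.023,0.05,0,0,-0.008],
    [0.059,0.023,0.05,0,0,-0.008],
    [0.059,0.023,0.05,0,0,-0.008],
  ],
)

```text
clock: 14.7
tcp_pos: [0.585, 0.0684, 0.117]
orientation: [-1.568, -2.722, 0.001]
contact_force: [0.4, -0.2, -1.8]
grip_width: 0.0522
gripper_force: 43.1
```

```bash
cat >> h.py <<'E'
def proj(f,P):
    K=np.array(f["intrinsics"]);A=np.array(f["attitude"]);A=A if A.shape==(3,3) else R.from_rotvec(A).as_matrix()
    c=A.T@(np.array(P)-f["eye"]); return (K@[c[0],-c[1],-c[2]]/-c[2])[:2]
E
python3 - <<'E'
from h import *
np.set_printoptions(precision=4,suppress=True)
f,o=settle();t=o["tcp_pos"]
g=cv2.cvtColor(f["pixels"],cv2.COLOR_RGB2HSV)
print([(y,int(v)) for y,v in zip(range(200,320,2),g[200:320:2,317,2])])
p=proj(f,[.5846,.0676,.092]);print(p)
c,a=blob(f,p,rad=22,th=50);print(c,a,at(f,c,.092)-t)
plan([.5851,.0667,.091],30)
E
```

```text
tcp [0.5853 0.0685 0.1175] ori [1.5685 2.7217 0.0002] F [-0.7929  0.6177 -1.4348] w 0.0526
[(200, 137), (202, 116), (204, 104), (206, 108), (208, 108), (210, 109), (212, 128), (214, 149), (216, 141), (218, 137), (220, 135), (222, 135), (224, 135), (226, 135), (228, 133), (230, 128), (232, 86), (234, 0), (236, 2), (238, 1), (240, 7), (242, 3), (244, 6), (246, 2), (248, 3), (250, 16), (252, 77), (254, 108), (256, 129), (258, 94), (260, 95), (262, 121), (264, 151), (266, 153), (268, 154), (270, 152), (272, 149), (274, 128), (276, 110), (278, 104), (280, 107), (282, 108), (284, 108), (286, 107), (288, 108), (290, 109), (292, 116), (294, 147), (296, 158), (298, 153), (300, 153), (302, 152), (304, 151), (306, 152), (308, 148), (310, 95), (312, 5), (314, 2), (316, 1), (318, 24)]
[316.2805 236.8481]
[316.41   241.1048] 439 [ 0.0008 -0.0033 -0.0255]
t 14.9 shift [-0.006 -0.004  0.106] turn [0.    0.    0.001]
```

>>> apply_moves(
  rows=[
    [-0.006,-0.004,0.04,0,0,0],
    [-0.006,-0.004,0.07,0,0,0],
    [-0.006,-0.004,0.085,0,0,0],
    [-0.006,-0.004,0.095,0,0,0],
    [-0.006,-0.004,0.1,0,0,0],
  ],
)

```text
clock: 15.52
tcp_pos: [0.5851, 0.067, 0.0922]
orientation: [1.568, 2.722, 0.0]
contact_force: [0.6, -0.0, -1.7]
grip_width: 0.0522
gripper_force: 43.1
```

Run:
```python
from h import *
np.set_printoptions(precision=4,suppress=True)
f,o=settle(3);t=o["tcp_pos"]
for c in hole(f): print(c)
c,a=blob(f,(317,259),rad=24,th=50);print(c,a,at(f,c,.092)-t)
g=cv2.cvtColor(f["pixels"],cv2.COLOR_RGB2HSV)
print([(y,int(v)) for y,v in zip(range(200,320,2),g[200:320:2,317,2])])
```

```text
tcp [0.5851 0.0669 0.0924] ori [1.568  2.7222 0.0002] F [-0.1693  0.4692 -1.4284] w 0.0522
(((315.8822326660156, 256.61865234375), (37.971500396728516, 48.10151672363281), 112.07128143310547), 403.0, 'outer')
(((319.6242980957031, 283.4005432128906), (142.13629150390625, 147.09165954589844), 82.66522216796875), 13145.0, 'outer')
(((317.2070617675781, 261.7199401855469), (61.36398696899414, 70.53693389892578), 95.94992065429688), 3020.5, 'hole')
[318.1455 254.0035] 852 [-0.0005  0.0007 -0.0004]
[(200, 121), (202, 116), (204, 102), (206, 105), (208, 106), (210, 108), (212, 126), (214, 146), (216, 138), (218, 134), (220, 133), (222, 133), (224, 133), (226, 132), (228, 132), (230, 130), (232, 107), (234, 91), (236, 89), (238, 52), (240, 5), (242, 10), (244, 6), (246, 3), (248, 8), (250, 10), (252, 10), (254, 5), (256, 11), (258, 9), (260, 8), (262, 6), (264, 8), (266, 6), (268, 3), (270, 54), (272, 131), (274, 136), (276, 119), (278, 100), (280, 105), (282, 106), (284, 106), (286, 104), (288, 106), (290, 106), (292, 113), (294, 146), (296, 156), (298, 151), (300, 151), (302, 149), (304, 149), (306, 150), (308, 148), (310, 129), (312, 119), (314, 119), (316, 120), (318, 121)]
```

The collar is inside the ring without contact. Lowering the last 1.5 mm, releasing, and retracting.

>>> apply_moves(
  rows=[
    [0,0,0.006,0,0,0],
    [0,0,0.009,0,0,0],
    [0,0,0.009,0,0,0],
  ],
)

```text
clock: 16.05
tcp_pos: [0.5852, 0.067, 0.0909]
orientation: [1.568, 2.722, 0.0]
contact_force: [-1.8, -0.6, 5.6]
grip_width: 0.0522
gripper_force: 43.7
```

>>> apply_moves(
  rows=[
    [0,0,0,0,0,0],
    [0,0,0,0,0,0],
    [0,0,0,0,0,0],
  ],
  claw=1,
)

```text
clock: 16.42
tcp_pos: [0.585, 0.0669, 0.09]
orientation: [1.568, 2.722, 0.0]
contact_force: [-0.1, 0.2, 0.4]
grip_width: 0.0854
gripper_force: 0.0
```

>>> apply_moves(
  rows=[
    [0,0,-0.12,0,0,0],
    [0,0,-0.34,0,0,0],
    [0,0,-0.42,0,0,0],
    [0,0,-0.42,0,0,0],
  ],
)

```text
clock: 16.92
tcp_pos: [0.5858, 0.067, 0.1963]
orientation: [1.567, 2.72, 0.002]
contact_force: [-0.1, -0.1, -0.8]
grip_width: 0.0854
gripper_force: 0.0
```

Run:
```python
from h import *
np.set_printoptions(precision=4,suppress=True)
f,o=settle(3);t=o["tcp_pos"]
p=proj(f,[.5846,.0676,.104]);print(p)
c,a=blob(f,p,rad=22,th=50);print("bore",c,a,at(f,c,.092))
for c in hole(f,tuple(int(v) for v in p),45): print(c,at(f,c[0][0],.104))
plan([.5695,-.2205,.19],30)
```

```text
tcp [0.5839 0.0664 0.1933] ori [-1.5673 -2.7203  0.003 ] F [-0.2874 -0.7215 -0.4313] w 0.0854
[319.0511 203.4997]
bore [319.0443 199.1551] 316 [0.5846 0.0677 0.092 ]
(((319.5159606933594, 204.57098388671875), (86.15897369384766, 89.7275390625), 66.82817840576172), 5002.5, 'outer') [0.5854 0.067  0.104 ]
(((319.20672607421875, 200.13954162597656), (37.846458435058594, 42.2452392578125), 104.65851593017578), 1172.5, 'hole') [0.5833 0.0701 0.104 ]
t 17.07 shift [-0.964 -0.626  0.014] turn [-0.002 -0.001  0.001]
```

The spacer is home (contact at the expected height, bore unmoved). Now the disc.

>>> apply_moves(
  rows=[
    [-0.19,-0.125,0,0,0,0],
    [-0.38,-0.25,0,0,0,0],
    [-0.58,-0.375,0,0,0,0],
    [-0.78,-0.5,0.01,0,0,0],
    [-0.964,-0.626,0.014,0,0,0],
  ],
)

```text
clock: 17.7
tcp_pos: [0.5692, -0.2221, 0.1895]
orientation: [-1.567, -2.719, 0.001]
contact_force: [0.7, 0.2, -0.3]
grip_width: 0.0852
gripper_force: 0.0
```

>>> apply_moves(
  rows=[
    [0,0,0,0,0,0],
    [0,0,0,0,0,0],
  ],
)

```text
clock: 17.95
tcp_pos: [0.5698, -0.2195, 0.19]
orientation: [-1.567, -2.72, -0.0]
contact_force: [-0.2, 0.4, 0.1]
grip_width: 0.0859
gripper_force: 0.0
```

Run:
```python
from h import *
np.set_printoptions(precision=4,suppress=True)
f,o=settle(3);t=o["tcp_pos"]
p=proj(f,[.5695,-.2205,.017]);print(p)
c,a=blob(f,p,rad=14,th=60);d=at(f,c,.017);print("dot",c,a,d)
for e in bright(f,p,40): print(e,at(f,e[0][0],.013))
plan([d[0],d[1],.003],30)
```

```text
tcp [ 0.5706 -0.2181  0.1911] ori [-1.5638 -2.7235 -0.0008] F [ 0.3875 -0.4056  0.5982] w 0.0853
[315.5636 182.5791]
dot [314.6805 182.6213] 169 [ 0.5687 -0.221   0.017 ]
(((314.5977783203125, 181.6233673095703), (55.48033142089844, 56.24491500854492), 32.5199089050293), 2385.5) [ 0.5685 -0.2209  0.013 ]
t 18.1 shift [-0.007 -0.012  0.752] turn [-0.    -0.001  0.003]
```

>>> apply_moves(
  rows=[
    [-0.007,-0.012,0.2,0,0,0.003],
    [-0.007,-0.012,0.42,0,0,0.003],
    [-0.007,-0.012,0.62,0,0,0.003],
    [-0.007,-0.012,0.74,0,0,0.003],
    [-0.007,-0.012,0.757,0,0,0.003],
  ],
)

```text
clock: 18.73
tcp_pos: [0.5675, -0.2212, 0.0002]
orientation: [-1.569, -2.717, 0.001]
contact_force: [0.3, -0.9, 0.5]
grip_width: 0.0851
gripper_force: 0.0
```

>>> apply_moves(
  rows=[
    [0,0,0,0,0,0],
    [0,0,0,0,0,0],
    [0,0,0,0,0,0],
    [0,0,0,0,0,0],
  ],
  claw=0,
  newtons=40,
)

```text
clock: 19.23
tcp_pos: [0.5702, -0.223, 0.0045]
orientation: [1.573, 2.716, 0.001]
contact_force: [-0.8, 2.3, 7.4]
grip_width: 0.0578
gripper_force: 42.7
```

Run:
```python
from h import *
np.set_printoptions(precision=4,suppress=True)
f,o=settle(2);t=o["tcp_pos"]
c,a=blob(f,proj(f,[t[0],t[1],.017]),rad=22,th=60);d=at(f,c,.017);print("dot",c,a,d-t)
```

```text
tcp [ 0.5702 -0.223   0.0044] ori [1.5727 2.7162 0.0014] F [-1.7246  1.8837  6.6864] w 0.0582
dot [317.1296 264.2939] 895 [-0.0015  0.0013  0.0126]
```

>>> apply_moves(
  rows=[
    [0,0,-0.2,0,0,0],
    [0,0,-0.4,0,0,0],
    [0,0,-0.56,0,0,0],
    [0,0,-0.56,0,0,0],
  ],
)

```text
clock: 19.82
tcp_pos: [0.5712, -0.2239, 0.1466]
orientation: [1.571, 2.711, 0.002]
contact_force: [0.2, -0.0, -3.1]
grip_width: 0.058
gripper_force: 45.2
```

Run:
```python
from h import *
np.set_printoptions(precision=4,suppress=True)
f,o=settle(4);t=o["tcp_pos"]
c,a=blob(f,proj(f,t+[0,0,.011]),rad=22,th=60);print("dot",c,a,"rel",at(f,c,t[2]+.011)-t, "predicted if on axis",proj(f,t+[0,0,.011]))
plan([.5850,.0668,.14],30)
```

```text
tcp [ 0.5675 -0.223   0.1408] ori [-1.5734 -2.7162  0.0012] F [ 0.2114  0.5982 -2.2383] w 0.0578
dot [317.0977 264.3147] 931 rel [-0.0007  0.0002  0.011 ] predicted if on axis [318.0803 265.2294]
t 20.02 shift [0.971 0.637 0.004] turn [-0.001 -0.001 -0.002]
```

>>> apply_moves(
  rows=[
    [0.2,0.13,0,0,0,0],
    [0.4,0.26,0,0,0,0],
    [0.6,0.39,0,0,0,0],
    [0.8,0.52,0,0,0,0],
    [0.972,0.638,0,0,0,0],
  ],
)

```text
clock: 20.65
tcp_pos: [0.585, 0.0693, 0.1407]
orientation: [-1.572, -2.717, 0.002]
contact_force: [0.8, 0.8, -2.5]
grip_width: 0.0578
gripper_force: 45.0
```

>>> apply_moves(
  rows=[
    [0,0,0,0,0,0],
    [0,0,0,0,0,0],
  ],
)

```text
clock: 20.9
tcp_pos: [0.5854, 0.0665, 0.1408]
orientation: [-1.573, -2.717, 0.003]
contact_force: [-0.6, 0.0, -2.7]
grip_width: 0.0581
gripper_force: 45.0
```

Run:
```python
from h import *
np.set_printoptions(precision=4,suppress=True)
f,o=settle(4);t=o["tcp_pos"]
b=at(f,blob(f,proj(f,t+[0,0,.0126]),rad=22,th=45)[0],t[2]+.0126); print("dot",b,b-t)
d=np.array([.5846,.0678,0])-b; d[2]=.112-t[2]; rel(d); plan(t+d,30)
```

```text
tcp [0.5861 0.0651 0.1418] ori [-1.5778 -2.7162  0.0018] F [ 0.2441  0.0861 -2.3183] w 0.0577
dot [0.5844 0.0665 0.1544] [-0.0017  0.0013  0.0126]
rel [0.0043 0.0034 0.1191]
t 21.1 shift [0.004 0.003 0.119] turn [-0.001  0.    -0.003]
```

>>> apply_moves(
  rows=[
    [0.004,0.003,0.06,0,0,-0.003],
    [0.004,0.003,0.115,0,0,-0.003],
    [0.004,0.003,0.115,0,0,-0.003],
  ],
)

```text
clock: 21.48
tcp_pos: [0.585, 0.0678, 0.1115]
orientation: [-1.567, -2.72, 0.004]
contact_force: [0.9, -0.3, -2.5]
grip_width: 0.0578
gripper_force: 45.0
```

Run:
```python
from h import *
np.set_printoptions(precision=4,suppress=True)
f,o=settle(5);t=o["tcp_pos"]
b=at(f,blob(f,proj(f,t+[0,0,.0126]),rad=22,th=45)[0],t[2]+.0126); print("dot",b,b-t)
d=np.array([.5846,.0678,0])-b; d[2]=.1034-t[2]; rel(d); plan(t+d,30)
```

```text
tcp [0.5867 0.0684 0.114 ] ori [1.5677 2.7217 0.0009] F [ 0.234   0.0616 -2.2849] w 0.058
dot [0.5852 0.0698 0.1266] [-0.0016  0.0014  0.0126]
rel [-0.0058 -0.006   0.0424]
t 21.73 shift [-0.006 -0.006  0.042] turn [0.001 0.    0.001]
```

>>> apply_moves(
  rows=[
    [-0.006,-0.006,0,0,0,0],
    [-0.006,-0.006,0.015,0,0,0],
    [-0.006,-0.006,0.027,0,0,0],
    [-0.006,-0.006,0.036,0,0,0],
  ],
)

```text
clock: 22.22
tcp_pos: [0.5857, 0.0662, 0.1042]
orientation: [-1.568, -2.722, 0.0]
contact_force: [0.2, -0.8, -3.2]
grip_width: 0.0575
gripper_force: 45.0
```

Run:
```python
from h import *
np.set_printoptions(precision=4,suppress=True)
f,o=settle(4);t=o["tcp_pos"]
b=at(f,blob(f,proj(f,t+[0,0,.0126]),rad=22,th=45)[0],t[2]+.0126); print("dot",b,b-t,o["moment"])
```

```text
tcp [0.5858 0.0663 0.1045] ori [-1.5679 -2.7222  0.0001] F [-1.0954  0.3007 -1.9306] w 0.058
dot [0.5842 0.0676 0.1171] [-0.0016  0.0013  0.0126] [-0.0034  0.046   0.0178]
```

The spigot is in the ring's hole without contact. Seat, release, raise.

>>> apply_moves(
  rows=[
    [0,0,0.004,0,0,0],
    [0,0,0.008,0,0,0],
    [0,0,0.008,0,0,0],
  ],
)

```text
clock: 22.8
tcp_pos: [0.5861, 0.0663, 0.1035]
orientation: [1.568, 2.722, 0.0]
contact_force: [-2.6, -0.5, 5.0]
grip_width: 0.0583
gripper_force: 45.9
```

>>> apply_moves(
  rows=[
    [0,0,0,0,0,0],
    [0,0,0,0,0,0],
    [0,0,0,0,0,0],
  ],
  claw=1,
)

```text
clock: 23.18
tcp_pos: [0.586, 0.0663, 0.1026]
orientation: [1.568, 2.722, 0.0]
contact_force: [0.1, -0.1, 0.6]
grip_width: 0.0853
gripper_force: 0.0
```

>>> apply_moves(
  rows=[
    [0,0,-0.12,0,0,0],
    [0,0,-0.32,0,0,0],
    [0,0,-0.38,0,0,0],
    [0,0,-0.38,0,0,0],
  ],
)

```text
clock: 23.68
tcp_pos: [0.5864, 0.0662, 0.1983]
orientation: [1.567, 2.721, 0.002]
contact_force: [-0.8, -0.5, -0.6]
grip_width: 0.0852
gripper_force: 0.0
```

Run:
```python
from h import *
np.set_printoptions(precision=4,suppress=True)
f,o=settle(4);t=o["tcp_pos"]
p=proj(f,[.5846,.0677,.116]);c,a=blob(f,p,rad=22,th=45);print("dot",p,c,a,at(f,c,.116))
for e in bright(f,p,50): print(e,at(f,e[0][0],.116))
p=proj(f,[.5346,.142,.106]);print(p)
g=cv2.cvtColor(f["pixels"],cv2.COLOR_RGB2GRAY)
x,y=int(p[0]),int(p[1]);cv2.imwrite("pics/k.png",cv2.resize(f["pixels"][0:260,200:440,::-1],None,fx=2,fy=2))
for yy in range(max(y-30,0),y+45,5): print(yy,g[yy,x-40:x+44:4])
```

```text
tcp [0.5848 0.0659 0.1958] ori [-1.567  -2.7202  0.0029] F [-0.2084  0.2718  0.2651] w 0.0854
dot [318.9824 206.1508] [319.233  206.0256] 352 [0.5847 0.0679 0.116 ]
(((317.93597412109375, 207.4609375), (96.37222290039062, 100.2141342163086), 93.39266967773438), 6679.0) [0.5844 0.0664 0.116 ]
[310.8992  84.5058]
54 [63 40 64 59 81 79 78 78 81 79 81 75 71 72 71 71 71 72 67 63 56]
59 [63 51 43 53 80 80 78 78 74 44 30 27 50 70 69 71 70 71 66 61 54]
64 [64 56 43 53 79 81 77 28 20 31 37 37 31 25 40 70 70 71 66 60 55]
69 [63 54 40 40 78 80 27 24 41 40 42 41 42 40 25 43 68 71 66 64 61]
74 [58 37 32 37 78 71 18 39 38 37 40 41 42 42 37 21 66 71 97 67 63]
79 [ 66  35  46  79  77  40  20  39  38  39  39  40  41  40  41  18  55  70
 166 182 188]
84 [131 185 194 127  75  44  19  39  39  39  39  39  39  39  41  17  56  79
 172 178 189]
89 [191 191 192 132  71  70  14  36  37  37  38  38  38  38  33  11  74  78
 156 176 185]
94 [190 190 189 131  71  80  21  15  36  36  37  38  38  37  14  36  78  78
 154 180 191]
99 [194 193 195 135  74  47  46  16  14  15  28  21  17  10  28  74  78  78
 149 191 197]
104 [195 195 196 163  79  47  46  44  42  23  13  17  22  74  76  73  73  70
 163 178 175]
109 [191 191 191 143 118  77  90  98 106 109 117 124 125 125 128 129 128 178
 187 178 178]
114 [193 193 193 171 126 126 125 125 125 125 126 125 126 126 126 126 125 172
 177 177 177]
119 [192 191 191 143 125 125 126 125 125 126 126 125 140 166 177 160 177 176
 176 175 176]
124 [192 191 183 124 125 125 124 125 125 124 124 127 192 191 192 177 174 176
 176 176 176]
```

View pics/k.png

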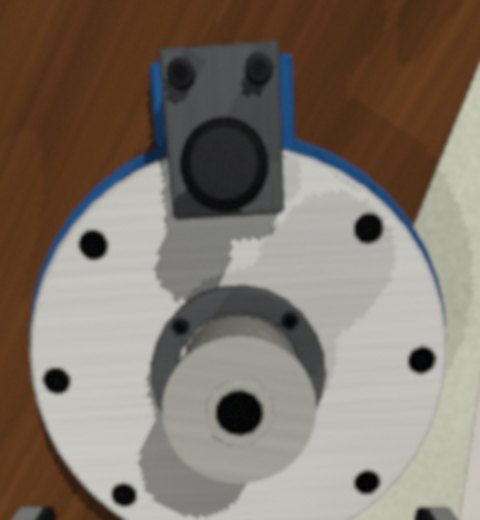

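The stack is complete: the disc dot is concentric at (319,206) in the full frame, on the axis. The knob crown is centred at (312,81.5), and the fingers' closing line is already about square to the ear direction.

Run:
```python
from h import *
np.set_printoptions(precision=4,suppress=True)
f,o=settle(3);t=o["tcp_pos"]
k=at(f,(312,81.5),.106);d=k[:2]-[.5846,.0677];print(k,np.hypot(*d),np.degrees(np.arctan2(d[1],d[0])))
k=np.array([.5846,.0677])+d/np.hypot(*d)*.092; y=np.degrees(np.arctan2(d[1],d[0]))-90
print(k,y);plan([k[0],k[1],.15],y)
```

```text
tcp [0.5853 0.0661 0.1964] ori [-1.5672 -2.7209  0.0017] F [ 0.1786 -1.0924 -0.0298] w 0.0852
[0.5346 0.1444 0.106 ] 0.09159696226665985 123.09262589122251
[0.5344 0.1448] 33.09262589122251
t 24.02 shift [ 0.374 -0.018  0.186] turn [-0.001 -0.001 -0.033]
```

Distance from the pocket is 91.6 mm against the stated 92 mm. Moving above the knob.

>>> apply_moves(
  rows=[
    [0.2,-0.01,0,0,0,-0.02],
    [0.374,-0.018,0,0,0,-0.033],
    [0.374,-0.018,0.1,0,0,-0.033],
    [0.374,-0.018,0.18,0,0,-0.033],
    [0.374,-0.018,0.18,0,0,-0.033],
  ],
)

```text
clock: 24.65
tcp_pos: [0.5337, 0.1444, 0.1509]
orientation: [-1.495, -2.76, 0.004]
contact_force: [0.5, -0.6, -0.5]
grip_width: 0.0854
gripper_force: 0.0
```

Run:
```python
from h import *
np.set_printoptions(precision=4,suppress=True)
f,o=settle(4);t=o["tcp_pos"]
p=proj(f,[.5345,.1446,.106]);print(p)
g=cv2.cvtColor(f["pixels"],cv2.COLOR_RGB2GRAY);x,y=map(int,p)
print("row",[(i,g[y,i]) for i in range(x-48,x+50,3)]);print("col",[(i,g[i,x]) for i in range(y-48,y+50,3)])
for s in("p",): print([proj(f,[.5345,.1446,.106]+a*np.array(u)) for a in(.012,-.012) for u in R.from_rotvec(o["orientation"]).as_matrix().T[:2]])
plan([.5345,.1446,.074],33.1)
```

```text
tcp [0.5356 0.145  0.1534] ori [1.4969 2.761  0.0016] F [-0.3205 -0.0334 -0.9608] w 0.0857
[316.2268 223.0651]
row [(268, np.uint8(217)), (271, np.uint8(216)), (274, np.uint8(217)), (277, np.uint8(216)), (280, np.uint8(216)), (283, np.uint8(155)), (286, np.uint8(140)), (289, np.uint8(118)), (292, np.uint8(67)), (295, np.uint8(23)), (298, np.uint8(38)), (301, np.uint8(39)), (304, np.uint8(39)), (307, np.uint8(39)), (310, np.uint8(38)), (313, np.uint8(38)), (316, np.uint8(38)), (319, np.uint8(36)), (322, np.uint8(36)), (325, np.uint8(38)), (328, np.uint8(39)), (331, np.uint8(39)), (334, np.uint8(26)), (337, np.uint8(31)), (340, np.uint8(139)), (343, np.uint8(172)), (346, np.uint8(197)), (349, np.uint8(197)), (352, np.uint8(197)), (355, np.uint8(197)), (358, np.uint8(198)), (361, np.uint8(198)), (364, np.uint8(198))]
col [(175, np.uint8(93)), (178, np.uint8(95)), (181, np.uint8(94)), (184, np.uint8(88)), (187, np.uint8(90)), (190, np.uint8(154)), (193, np.uint8(138)), (196, np.uint8(26)), (199, np.uint8(29)), (202, np.uint8(31)), (205, np.uint8(34)), (208, np.uint8(40)), (211, np.uint8(41)), (214, np.uint8(40)), (217, np.uint8(38)), (220, np.uint8(38)), (223, np.uint8(38)), (226, np.uint8(39)), (229, np.uint8(38)), (232, np.uint8(39)), (235, np.uint8(39)), (238, np.uint8(37)), (241, np.uint8(91)), (244, np.uint8(200)), (247, np.uint8(197)), (250, np.uint8(169)), (253, np.uint8(64)), (256, np.uint8(86)), (259, np.uint8(84)), (262, np.uint8(81)), (265, np.uint8(80)), (268, np.uint8(104)), (271, np.uint8(127))]
[array([316.2137, 206.1819]), array([333.9631, 223.0612]), array([316.2394, 239.3789]), array([298.488 , 223.0691])]
t 24.85 shift [ 0.001 -0.005  0.317] turn [ 0.001  0.    -0.   ]
```

The crown edges match the prediction to within 1 mm. Descending and gripping.

>>> apply_moves(
  rows=[
    [0.001,-0.007,0.1,0,0,0],
    [0.001,-0.007,0.2,0,0,0],
    [0.001,-0.007,0.28,0,0,0],
    [0.001,-0.007,0.314,0,0,0],
    [0.001,-0.007,0.314,0,0,0],
  ],
)

```text
clock: 25.48
tcp_pos: [0.5334, 0.1441, 0.0739]
orientation: [-1.497, -2.762, 0.0]
contact_force: [1.6, 0.2, 0.4]
grip_width: 0.0853
gripper_force: 0.0
```

>>> apply_moves(
  rows=[
    [0,0,0,0,0,0],
    [0,0,0,0,0,0],
    [0,0,0,0,0,0],
    [0,0,0,0,0,0],
    [0,0,0,0,0,0],
  ],
  claw=0,
  newtons=80,
)

```text
clock: 26.1
tcp_pos: [0.5343, 0.1445, 0.075]
orientation: [1.496, 2.761, 0.002]
contact_force: [-0.7, 0.6, 5.5]
grip_width: 0.0302
gripper_force: 78.6
```

Run:
```python
from h import *
np.set_printoptions(precision=4,suppress=True)
f,o=settle(3);print(o["gripper_force"],o["moment"])
```

```text
tcp [0.5343 0.1445 0.075 ] ori [1.4964 2.7606 0.0023] F [0.0902 0.1075 5.8009] w 0.0304
78.62038026563823 [ 0.0044  0.0242 -0.0279]
```

>>> apply_moves(
  rows=[
    [0,0,-0.015,0,0,0],
    [0,0,-0.03,0,0,0],
    [0,0,-0.045,0,0,0],
    [0,0,-0.056,0,0,0],
    [0,0,-0.062,0,0,0],
  ],
  newtons=100,
)

```text
clock: 26.88
tcp_pos: [0.5341, 0.1444, 0.0886]
orientation: [1.497, 2.762, 0.003]
contact_force: [7.6, 3.3, -16.1]
grip_width: 0.0296
gripper_force: 99.8
```

Run:
```python
from h import *
np.set_printoptions(precision=4,suppress=True)
f,o=settle(5);print(o["gripper_force"],o["moment"])
```

```text
tcp [0.5341 0.1445 0.0885] ori [1.4968 2.762  0.0032] F [  6.9482   2.8497 -16.0567] w 0.0298
99.90413814783096 [ 0.7025 -1.6671  0.0309]
```

Lifted 13.5 mm, with a slight side load along tool y. I'll relieve that and go on to the stop.

>>> apply_moves(
  rows=[
    [0,0.003,-0.004,0,0,0],
    [0,0.003,-0.008,0,0,0],
    [0,0.003,-0.012,0,0,0],
    [0,0.003,-0.014,0,0,0],
  ],
)

```text
clock: 27.62
tcp_pos: [0.5341, 0.1445, 0.0913]
orientation: [-1.497, -2.761, -0.002]
contact_force: [8.8, 3.9, -22.9]
grip_width: 0.0298
gripper_force: 100.3
```

Run:
```python
from h import *
np.set_printoptions(precision=4,suppress=True)
f,o=settle(5);print(o["gripper_force"],o["moment"])
```

```text
tcp [0.5341 0.1445 0.0913] ori [-1.4967 -2.7611 -0.0014] F [  7.6461   3.8005 -18.325 ] w 0.0297
100.52390651777387 [ 0.6906 -1.7024  0.0312]
```

>>> apply_moves(
  rows=[
    [0,0,-0.005,0,0,0],
    [0,0,-0.01,0,0,0],
    [0,0,-0.01,0,0,0],
  ],
)

```text
clock: 28.25
tcp_pos: [0.5339, 0.1444, 0.0915]
orientation: [-1.496, -2.76, -0.003]
contact_force: [14.6, 6.4, -41.3]
grip_width: 0.0293
gripper_force: 103.1
```

Run:
```python
from h import *
np.set_printoptions(precision=4,suppress=True)
f,o=settle(6);print(o["gripper_force"],o["moment"])
s=r.grab_frame("side");t=r.grab_frame("top")
for g in(s,t):
    for k in("knob","disc_mid"):
        for l in r.landmark_of(g,k)[:2]:print(k,l["conf"],l["point"],at(g,l["point"],.11 if k=="knob" else .1075))
o=r.get_obs();print(o["tcp_pos"],o["contact_force"],o["clock"])
```

```text
tcp [0.5339 0.1444 0.0915] ori [-1.4958 -2.76   -0.0024] F [ 14.7423   6.3889 -41.2507] w 0.0299
103.14229477196932 [ 1.4296 -3.3896 -0.045 ]
knob 0.47 [311.9, 229.1] [0.5403 0.1494 0.11  ]
knob 0.28 [172.0, 251.2] [0.4519 0.3968 0.11  ]
disc_mid 0.62 [301.8, 194.7] [0.5834 0.0716 0.1075]
[0.5339 0.1444 0.0915] [ 14.4051   7.0212 -40.9897] 28.85
```

The force rises with no motion, so it's at the hard stop and not slipping. I'll ease off to a modest surplus and hand in.

>>> apply_moves(
  rows=[
    [0,0,0.003,0,0,0],
    [0,0,0.006,0,0,0],
    [0,0,0.006,0,0,0],
    [0,0,0.006,0,0,0],
  ],
)

```text
clock: 29.35
tcp_pos: [0.5341, 0.1445, 0.0914]
orientation: [-1.496, -2.761, -0.002]
contact_force: [10.2, 4.6, -27.1]
grip_width: 0.0297
gripper_force: 104.7
```

Run:
```python
from h import *
f,o=settle(4)
if o["tcp_pos"][2]>.0908 and o["contact_force"][2]<-18: print(r.hand_in())
```

```text
tcp [0.53400565 0.14444235 0.09136642] ori [-1.49622312e+00 -2.76065334e+00 -1.74205966e-03] F [  9.94233917   4.74520449 -27.65343777] w 0.03
the job is handed in; nothing more can be done
None
```

The job is handed in at about 29.5 s: the sleeve, spacer and disc are each seated in the pocket, and the arm is still holding the plunger knob up against its stop with about 28 N of pull.

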